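Close up the measuring-tool case

ROBOT

A 6-joint arm with a two-finger parallel gripper is mounted at the origin on the work surface. World frame = base frame: x ahead of the robot, y to its left, z up, the work surface at z = 0. Lengths are in m, angles in rad, forces in N, time in s.
With the tool pointing down it reaches from about 0.375 to 0.75 m from the base axis. Payload 9 kg.
Tool frame: the origin (TCP) lies midway between the tips of the shut fingers; the grasp point (between the pads) lies 19 mm behind it; z points along the fingers, y is the line along which they close (so a half turn about z gives the same grasp; the last joint's range is limited). The gripper opens to 85 mm and grips with 20 to 120 N. Pads are 22 mm wide; open, the fingers measure 114 mm over their backs; the gripper's body (76 mm by 85 mm) begins 54 mm behind the grasp point. The pads swing forward as they close: fully open they stand 13 mm farther back than shut.
Start: joints at [-1.346, 0.104, 0.097, 1.564, 0, 1.353], TCP at [0.257, -0.542, 0.231] pointing down, gripper open.
Joint ranges: [-2.99, 2.99], [-0.84, 1.86], [-1.1, 1.16], [-1.84, 2.11], [-1.51, 1.56], [-3.14, 3.14]. Speed limits (rad/s): [2.22, 2.22, 2.57, 3.14, 3.14, 3.14].

INTERFACE

Orientations are given as a unit quaternion [x, y, z, w].
In Python, from station import monitor, optics, workorder gives the robot as it stands. The module is installed in compiled form; this text tells all that it offers.
- The arm moves only by the tool jog_arm, never from a script. Its argument "motion" is a list of rows, each a list of 3 entries, a list of its own where there are three numbers: the closure in counts, from 0 (fully open) to 255 (shut), then the shift along the tool's x, y, z in cm, then the turn, a rotation vector about the tool's x, y, z in rad. A call has 1 to 5 rows; each row is the pose to reach, as a shift and turn from the pose commanded when the call began, along the tool's axes at that moment; what a row does not reach only later rows make up. A row lasts 1/10 s, in which the tool goes at most 50 mm and 8.59 degrees, less where a joint would pass 70% of its speed; a pose out of reach is approached as far as the arm can. A call with a gripper value outside its range is refused whole. The fingers move at their own pace and stop on an object; "squeeze" is the grip in N (left out, the last holds). Time passes only in rows, so rows that repeat a pose let the fingers close. It gives the time, the measured TCP pose, the force, the opening and the grip force at its end, in the units of the state.
- monitor.sense(): the state, without advancing time (a new reading comes with each control period).
- optics.capture(name): name is "scene" or "top" or "wrist"; returns a dict with "color" (384x512x3 uint8, red, green, blue), "fx", "fy", "cx", "cy" (pixels), "camera_from_world" (4x4, takes a point from world to camera coordinates). Camera axes: x right, y up, looking along -z (the intrinsics and any distortion apply to the point x, -y, -z); pixel columns grow to the right and rows downward; lengths in m; the calibration is good to about 2 mm. A picture is of the moment at which its call begins. There is no depth.
- workorder.job_done(): hands the job in; it is judged then, once.
The state is a dict: "time_s": time; "q": joint angles; "dq": joint speeds; "joint_torque": joint torques, N m; "tool_pos": TCP position; "tool_rot": TCP orientation; "wrist_force": force on the tool from outside, world axes, zero at the start; "wrist_torque": the same for the moment, N m; "opening": finger opening in m; "grip_force": force on a finger pad.
Only numpy, scipy, OpenCV 4.12 (cv2) and the standard library are available. Lean on these libraries where they do the work, as an engineer would, in place of code of your own. Each camera call takes 0.05 s, during which the arm holds its last target. There are 200 camera calls.

TASK

Close up the open grey tool case: first push the upright metal flap inside it down flat over the compartment, then swing the lid over and press it fully shut, without slamming it. Only push with the outside of the fingers: do not pinch the flap or lid, pick nothing up, and leave the sockets in the case and the things around it where they stand.

Things in the scene. Friction and masses are not known exactly. Their poses are not given: they have to be found in the camera images.
- case: grey steel case, fixed to the bench, outside 280 (its x) x 220 (its y) x 80 tall (rim), walls 4. Origin: centre of its underside; z up. The lid hinge runs along its -y wall, the flap hinge along the inside of its +y wall (the one with catches, which protrude 10, and a handle, which protrudes 20, both below the rim). Inner floor 16 above the bench; a gauge lying there reaches 54 above the bench
- lid (a joint): lid angle in rad: 0 = fully shut flat on the rim, 1.57 = standing upright, starts at 1.7 to 1.95 (leaning outward, away from the case), stop at 2.0. Closing turns it over the case from -y towards +y. The stiff hinge holds it at any angle; it takes up to about 5 N near its free edge to move it, less as it comes down, but it does not fall shut by itself
- lid_hinge (a point): middle of the lid's hinge axis, 80.5 above the bench on the case's -y wall; the axis is parallel to the case's x. Axes turn with the lid; with the lid shut they equal the case's: the lid then runs from here 220 to +y and 140 to either side along x, and its outer face lies 8 above the axis. Grey sheet steel panel 8 thick with a black rubber pad, 250 x 190 x 4, on its inner face
- lid_edge (a point): middle of the lid's free edge, on its outer face, 220 from the hinge
- flap (a joint): flap angle in rad: 0 = folded flat over the half of the case at the +y wall, 1.57 = upright, starts at 1.35 to 1.65, stop at 1.75. Folding turns it from upright towards the case's -y and down. The stiff hinge holds it at any angle; about 0.5 to 1.5 N near its free edge moves it
- flap_hinge (a point): middle of the flap's hinge axis, 65 above the bench, 101 to +y of the case's centre, parallel to the case's x. Axes turn with the flap; with the flap folded they equal the case's: the flap then runs from here 100 to -y and 127 to either side along x, its upper face 3 above the axis (68 above the bench, 12 below the rim). Bare aluminium sheet 4 thick with a black rubber pad, 220 x 65 x 2, on its other face
- flap_edge (a point): middle of the flap's free edge, 100 from the hinge, on the face that is on top when folded and looks to the case's +y (outward) when upright: push this face
- socket_a: steel socket, 28 dia x 38 tall, standing inside the case where the folded flap will cover it without touching it. Origin: centre of its foot (loose bystander, leave alone)
- socket_b: steel socket, 26 dia x 42 tall, standing inside the open half of the case. Origin: centre of its foot (loose bystander, leave alone)
- piston: bare aluminium piston, 86 dia x 68 tall, standing outside the case, on the catch side. Origin: centre of its foot (loose bystander, leave alone)
- spray_can: spray can, 64 dia x 200 tall, standing behind the open lid to one side. Origin: centre of its foot (loose bystander, leave alone)
- oil_bottle: black oil bottle, 64 dia x 170 tall, standing at the case's far end. Origin: centre of its foot (loose bystander, leave alone)
- carton: cardboard carton 70 x 100 x 45 tall, outside the case on the catch side. Origin: centre of its underside (loose bystander, leave alone)
- wrench: steel wrench 160 long lying flat beside the far end of the case. Origin: middle of its length, underneath (loose bystander, leave alone)

How it is judged:
By the outcome, as a careful person would: the job done as asked, in the order asked, and still so for the second after the job is handed in, with the robot touching nothing.
It also fails if it takes over 58 s, if anything falls off the work surface, if the arm or the gripper's body presses on something with over 40 N, if the wrist force passes 120 N, or if a joint passes its speed limit or range.

## Working session

There is one attempt and no reset: what is moved stays moved. The work goes in short steps, Python scripts to look and compute and a tool call to move; the robot and the scene stay as the last step left them, time stands still between calls to the robot, and variables do not carry over. Pictures are saved under pics/ and viewed, at most 10 in all, crops included, and the job is handed in when it is done.

Besides the shell and the picture viewer there is one more tool, called after ">>>" by a JSON object that holds its "fn" and its "kwargs", one argument or row to a line. jog_arm: Moves the arm, as the interface text tells. Its arguments: {"type":"object","properties":{"motion":{"type":"array"},"squeeze":{"type":"number"}},"required":["motion"]}

```bash
mkdir -p pics; cat > h.py <<'E'
import numpy as np, cv2, json
from station import monitor, optics, workorder
def snap(name,fn):
    d=optics.capture(name); im=d['color'][:,:,::-1]
    cv2.imwrite(f'pics/{fn}.png',cv2.resize(im,(800,600),interpolation=cv2.INTER_CUBIC))
    np.savez(f'pics/{fn}.npz',im=im,K=[d['fx'],d['fy'],d['cx'],d['cy']],T=d['camera_from_world'],)
    print(name,[k for k in d if k!='color'],d['fx'],d['fy'],d['cx'],d['cy']); return d
def load(fn):
    z=np.load(f'pics/{fn}.npz'); return z['K'],z['T'],z['im']
def proj(K,T,p):
    p=np.atleast_2d(p); c=(T[:3,:3]@p.T).T+T[:3,3]; c=c*[1,-1,-1]
    return np.c_[K[0]*c[:,0]/c[:,2]+K[2],K[1]*c[:,1]/c[:,2]+K[3]]
def back(K,T,uv,z):
    d=np.array([(uv[0]-K[2])/K[0],-(uv[1]-K[3])/K[1],-1]); R=T[:3,:3]
    o=-R.T@T[:3,3]; d=R.T@d; return o+d*(z-o[2])/d[2]
E
python3 - <<'E'
from h import *
for n in ('scene','top'):
    d=snap(n,n+'0'); T=d['camera_from_world']; print((-T[:3,:3].T@T[:3,3]).round(3))
s=monitor.sense(); print(s)
E
```

```text
scene ['fx', 'fy', 'cx', 'cy', 'camera_from_world'] 443.82653328317457 443.82653328317457 258.3881561039009 192.9115827651248
[1.079 0.162 0.884]
top ['fx', 'fy', 'cx', 'cy', 'camera_from_world'] 478.29190507612697 478.29190507612697 261.86543477849773 187.30304324493113
[ 4.810e-01 -1.000e-03  1.369e+00]
{'time_s': 0.1, 'q': array([-1.34568588e+00,  1.04673962e-01,  9.65266193e-02,  1.56393013e+00,
        7.76436002e-06,  1.35311660e+00]), 'dq': array([-0.00071622, -0.00064077,  0.00274307, -0.00082039, -0.00117144,
       -0.00020313]), 'joint_torque': array([ 6.69082321e-03, -5.58199954e+01,  5.04725575e+01,  1.28357174e-02,
       -2.19264339e-04,  6.00892776e-06]), 'tool_pos': array([ 0.25702572, -0.54180496,  0.23056874]), 'tool_rot': array([ 9.75591851e-01,  2.19590824e-01,  1.50220091e-06, -6.40582051e-04]), 'wrist_force': array([ 0.038277  , -0.47773331,  0.99335213]), 'wrist_torque': array([0.03584808, 0.01446951, 0.03905907]), 'grip_force': 0.0, 'opening': 0.08501525891739665}
```

View pics/scene0.png

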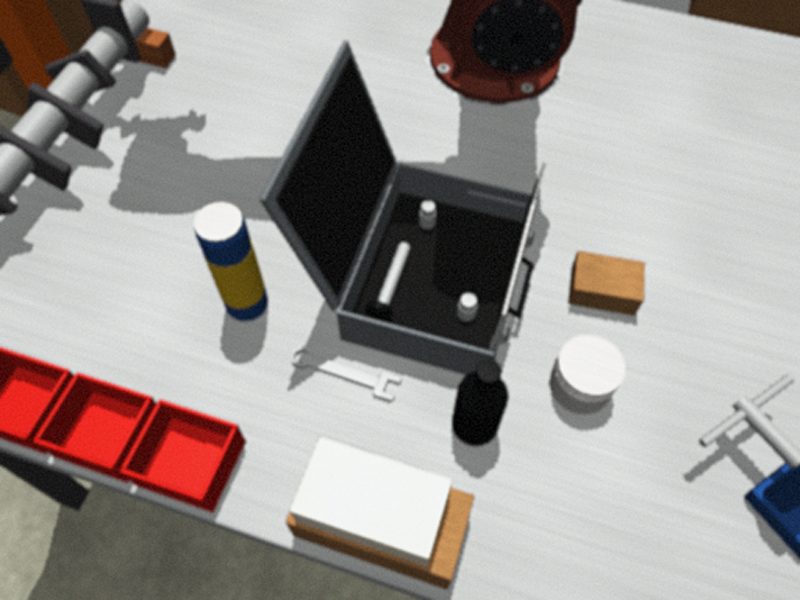

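View pics/top0.png

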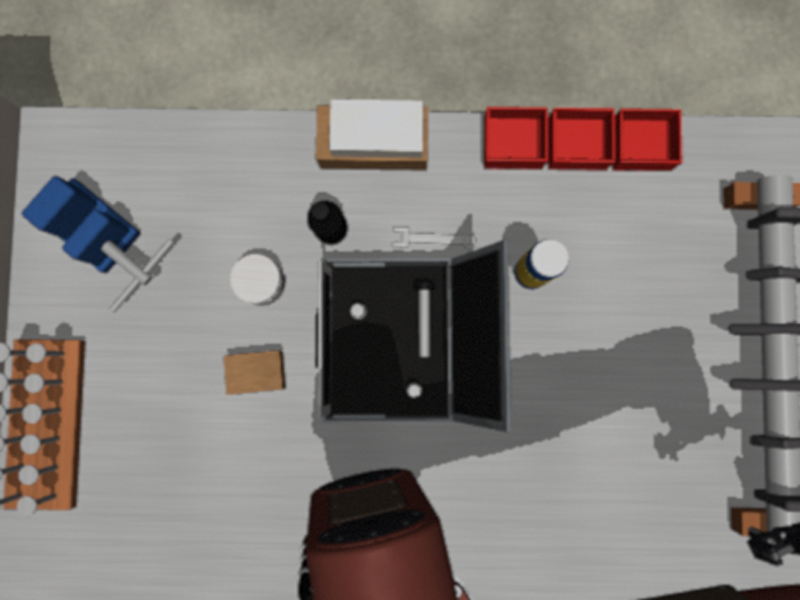

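The top view shows the case upright in the image: rim corners at about (325,262), (450,262), (450,417) and (323,418). The lid leans to the right (world −y) with its free edge at x≈505. The flap is at the left wall, x≈325. I'll enlarge for accurate pixel positions.

```bash
python3 - <<'E'
from h import *
K,T,im=load('top0'); c=im[145:285,190:340]; cv2.imwrite('pics/topc.png',cv2.resize(c,None,fx=4.2,fy=4.2,interpolation=cv2.INTER_CUBIC))
K,T,im=load('scene0'); c=im[20:240,160:360]; cv2.imwrite('pics/scenec.png',cv2.resize(c,None,fx=2.7,fy=2.7,interpolation=cv2.INTER_CUBIC))
E
```

```text
(no output)
```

View pics/topc.png

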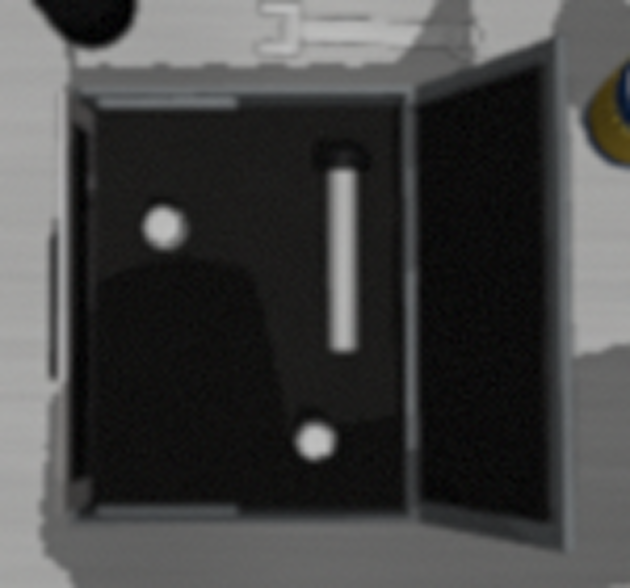

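View pics/scenec.png

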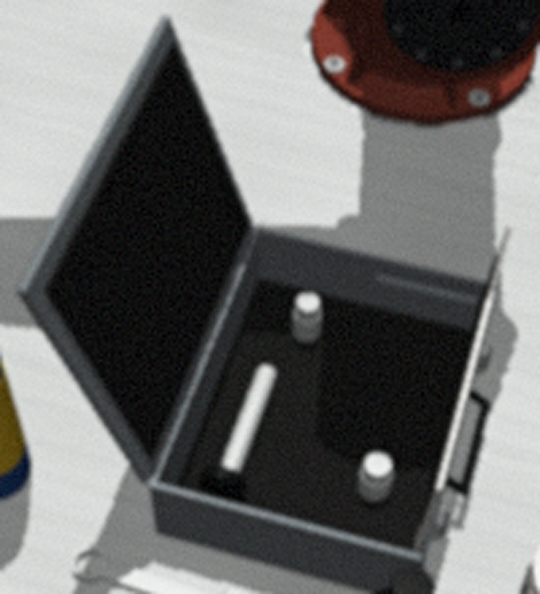

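```bash
cat > fit.py <<'E'
from h import *
from scipy.optimize import least_squares
def C(p,pt):
    x,y,w=p[:3]; c,s=np.cos(w),np.sin(w); pt=np.asarray(pt,float)
    return np.array([x+c*pt[0]-s*pt[1],y+s*pt[0]+c*pt[1],pt[2]])
def L(p,x,r,h): t=p[3]; return C(p,[x,-.11+r*np.cos(t)-h*np.sin(t),.0805+r*np.sin(t)+h*np.cos(t)])
def F(p,x,r,h): t=p[4]; return C(p,[x,.101-r*np.cos(t)+h*np.sin(t),.065+r*np.sin(t)+h*np.cos(t)])
E
cat > run.py <<'E'
from fit import *
A={n:load(n) for n in('top0','scene0')}
tp=lambda u,v:('top0',190+u/4.2,145+v/4.2); sc=lambda u,v:('scene0',160+u/2.7,20+v/2.7)
a,b=.14,.11
obs=[(tp(68,88),lambda p:C(p,[a,b,.08])),(tp(69,520),lambda p:C(p,[-a,b,.08])),
(tp(568,38),lambda p:L(p,a,.22,.008)),(tp(574,550),lambda p:L(p,-a,.22,.008)),
(sc(150,485),lambda p:C(p,[a,-b,.08])),(sc(424,555),lambda p:C(p,[a,b,.08])),(sc(20,290),lambda p:L(p,a,.22,.008)),(sc(167,18),lambda p:L(p,-a,.22,.004)),
(sc(508,231),lambda p:F(p,-.127,.1,.001))]
f=lambda p:np.concatenate([proj(*A[o[0]][:2],g(p))[0]-o[1:] for o,g in obs])
r=least_squares(f,[.5,0.03,0,1.8,1.5],loss='soft_l1'); p=r.x; print(p.round(4)); print(f(p).reshape(-1,2).round(1))
np.save('p.npy',p)
segs=[[C(p,[i*a,j*b,.08]) for i,j in((1,1),(1,-1),(-1,-1),(-1,1),(1,1))],[L(p,-a,0,0),L(p,-a,.22,0),L(p,a,.22,0),L(p,a,0,0)],[L(p,-a,.22,.008),L(p,a,.22,.008)],[F(p,-.127,0,.003),F(p,-.127,.1,.003),F(p,.127,.1,.003),F(p,.127,0,.003)]]
out=[]
for n,(x0,x1,y0,y1,k) in{'top0':(190,340,145,285,2.6),'scene0':(160,370,20,240,1.9)}.items():
    K,T,im=A[n]; c=cv2.resize(im[y0:y1,x0:x1],None,fx=k,fy=k,interpolation=cv2.INTER_CUBIC)
    for s in segs:
        q=(proj(K,T,np.array(s))-[x0,y0]+.5)*k; cv2.polylines(c,[(q*8).astype(int)],False,(0,255,0),1,cv2.LINE_AA,3)
    out.append(cv2.copyMakeBorder(c,0,420-min(420,c.shape[0]),0,0,cv2.BORDER_CONSTANT)[:420])
cv2.imwrite('pics/ov.png',np.hstack(out))
K,T,_=A['top0']
for n,u,v,z in[('sockA',163,227,.054),('sockB',316,440,.058)]: print(n,back(K,T,tp(u,v)[1:],z).round(3))
for n,u,v,z in[('piston',256,278,.068),('carton',254,372,.045),('cartonR',284,372,.045),('spray',549,258,.2),('oil',322,212,.17)]: print(n,back(K,T,(u*.64,v*.64),z).round(3))
for k,g in dict(hinge=L(p,0,0,0),edge=L(p,0,.22,.008),edgein=L(p,0,.22,0),fh=F(p,0,0,0),fe=F(p,0,.1,.003)).items(): print(k,g.round(4))
E
python3 run.py
```

```text
[0.5167 0.0463 0.0228 1.8765 1.6117]
[[ 0.4 -0.6]
 [-0.3  0.6]
 [-1.1 -2. ]
 [-0.2  0.3]
 [-0.4 -0.4]
 [ 0.7  1.4]
 [-1.5 -0.2]
 [-0.1 -2.3]
 [ 0.3 -2.6]]
sockA [0.565 0.099 0.054]
sockB [ 0.428 -0.004  0.058]
piston [0.619 0.277 0.068]
carton [0.455 0.28  0.045]
cartonR [0.456 0.227 0.045]
spray [ 0.644 -0.212  0.2  ]
oil [0.718 0.152 0.17 ]
hinge [ 0.5192 -0.0637  0.0805]
edge [ 0.5209 -0.1375  0.2879]
edgein [ 0.5208 -0.1299  0.2903]
fh [0.5144 0.1473 0.065 ]
fe [0.5143 0.1544 0.1648]
```

View pics/ov.png

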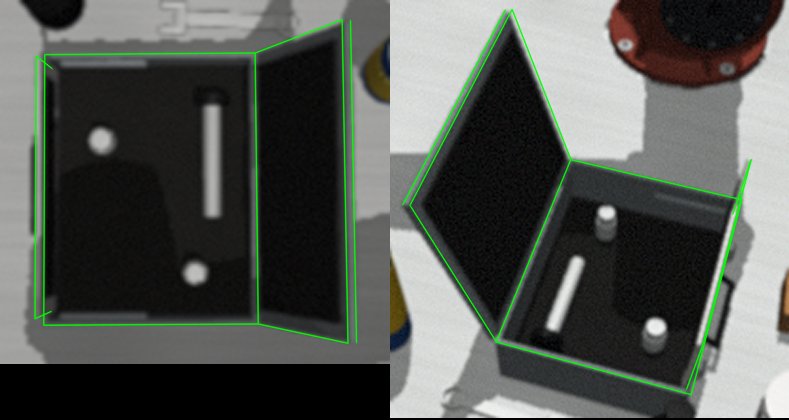

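The overlay matches to a few mm. The lid is at about 1.86 rad and the flap at about 1.6. I'll raise the arm, shut the fingers and turn the tool.

>>> {"fn": "jog_arm", "kwargs": {
  "motion": [
    [255, [0, 0, -3.5], [0, 0, -0.14]],
    [255, [0, 0, -7.5], [0, 0, -0.28]],
    [255, [0, 0, -11.5], [0, 0, -0.42]],
    [255, [0, 0, -15.5], [0, 0, -0.56]],
    [255, [0, 0, -18.5], [0, 0, -0.7]]
  ],
  "squeeze": 20
}}

```text
time_s: 0.6
tool_pos: [0.2571, -0.542, 0.4187]
tool_rot: [0.84, 0.543, -0.0, 0.001]
wrist_force: [-0.1, -0.9, 0.7]
opening: 0.0122
grip_force: 0.0
```

>>> {"fn": "jog_arm", "kwargs": {
  "motion": [
    [255, [4.4, 1.7, 0], [0, 0, -0.09]],
    [255, [8.9, 3.4, 0], [0, 0, -0.18]],
    [255, [13.4, 5.1, 0], [0, 0, -0.27]],
    [255, [17.9, 6.8, 0], [0, 0, -0.36]],
    [255, [22.4, 8.5, 0], [0, 0, -0.442]]
  ]
}}

```text
time_s: 1.1
tool_pos: [0.4284, -0.372, 0.416]
tool_rot: [0.701, 0.713, 0.0, -0.0]
wrist_force: [1.0, -0.3, -0.3]
opening: -0.0004
grip_force: 0.0
```

>>> {"fn": "jog_arm", "kwargs": {
  "motion": [
    [255, [4.7, 1, 0], [0, 0, 0]],
    [255, [9.4, 2, 0], [0, 0, 0]],
    [255, [14.1, 3, 0], [0, 0, 0]],
    [255, [18.8, 4, 0], [0, 0, 0]],
    [255, [23.5, 5, 0], [0, 0, 0]]
  ]
}}

```text
time_s: 1.6
tool_pos: [0.474, -0.136, 0.416]
tool_rot: [0.702, 0.712, -0.0, -0.0]
wrist_force: [0.6, 0.1, -0.4]
opening: -0.0002
grip_force: 0.0
```

>>> {"fn": "jog_arm", "kwargs": {
  "motion": [
    [255, [4.7, 1, 0], [0, 0, 0]],
    [255, [9.4, 2, 0], [0, 0, 0]],
    [255, [14.1, 3, 0], [0, 0, 0]],
    [255, [18.8, 4, 0], [0, 0, 0]],
    [255, [23.5, 4.5, 0], [0, 0, 0]]
  ]
}}

```text
time_s: 2.1
tool_pos: [0.5159, 0.0997, 0.4157]
tool_rot: [0.702, 0.712, -0.0, -0.0]
wrist_force: [1.7, 0.1, -0.2]
opening: 0.0003
grip_force: 0.0
```

>>> {"fn": "jog_arm", "kwargs": {
  "motion": [
    [255, [3.5, 0, 0], [0, 0, 0]],
    [255, [7, 0, 0], [0, 0, 0]],
    [255, [10.5, 0, 0], [0, 0, 0]],
    [255, [10.5, 0, 4], [0, 0, 0]],
    [255, [10.5, 0, 8], [0, 0, 0]]
  ]
}}

```text
time_s: 2.6
tool_pos: [0.5149, 0.2039, 0.3359]
tool_rot: [0.701, 0.713, 0.001, 0.001]
wrist_force: [0.7, -0.5, 0.2]
opening: 0.0
grip_force: 0.0
```

>>> {"fn": "jog_arm", "kwargs": {
  "motion": [
    [255, [0, 0, 4.5], [0, 0, 0]],
    [255, [0, 0, 9], [0, 0, 0]],
    [255, [0, 0, 13.5], [0, 0, 0]],
    [255, [0, 0, 17], [0, 0, 0]],
    [255, [0, 0, 18.6], [0, 0, 0]]
  ]
}}

```text
time_s: 3.1
tool_pos: [0.5122, 0.2023, 0.1462]
tool_rot: [0.702, 0.712, -0.002, -0.002]
wrist_force: [-1.3, 0.2, -0.6]
opening: -0.0001
grip_force: 0.0
```

```bash
python3 - <<'E'
from fit import *
d=optics.capture('scene'); im=d['color'][:,:,::-1]
cv2.imwrite('pics/s1.png',cv2.resize(im[40:240,180:430],None,fx=3,fy=3,interpolation=cv2.INTER_CUBIC))
p=np.load('p.npy')
for t in np.r_[1.6:-.01:-.1]:
    p[4]=t; q=F(p,0,.085,.003); print(round(t,2),((q[1]+.011)*100).round(2),(q[2]*100).round(2))
print(monitor.sense()['tool_pos'],monitor.sense()['wrist_force'])
E
```

```text
1.6 16.38 14.99
1.5 15.53 15.0
1.4 14.68 14.93
1.3 13.84 14.77
1.2 13.03 14.53
1.1 12.24 14.21
1.0 11.49 13.81
0.9 10.78 13.34
0.8 10.12 12.81
0.7 9.52 12.21
0.6 8.98 11.55
0.5 8.51 10.84
0.4 8.12 10.09
0.3 7.8 9.3
0.2 7.56 8.48
0.1 7.4 7.65
-0.0 7.33 6.8
[0.51200793 0.20229342 0.14540259] [-1.22578644  0.36509709 -2.86075233]
```

View pics/s1.png

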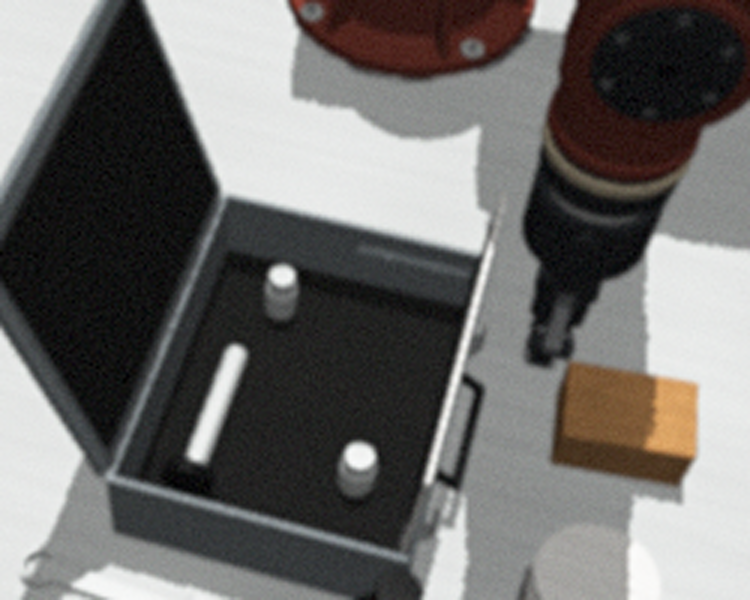

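The fingers sit outside the flap, at about (545,355), clear of the carton at (625,425). I'll push the flap now.

>>> {"fn": "jog_arm", "kwargs": {
  "motion": [
    [255, [-1.5, 0, 0], [0, 0, 0]],
    [255, [-3, 0, 0], [0, 0, 0]],
    [255, [-4.2, 0, 0], [0, 0, 0]],
    [255, [-5.1, 0, 0], [0, 0, 0]],
    [255, [-6, 0, 0], [0, 0, 0]]
  ]
}}

```text
time_s: 3.65
tool_pos: [0.5158, 0.1416, 0.1512]
tool_rot: [0.702, 0.712, 0.001, 0.001]
wrist_force: [0.8, 0.3, 0.2]
opening: -0.0002
grip_force: 0.5
```

>>> {"fn": "jog_arm", "kwargs": {
  "motion": [
    [255, [-0.8, 0, 0.1], [0, 0, 0]],
    [255, [-1.6, 0, 0.3], [0, 0, 0]],
    [255, [-2.3, 0, 0.7], [0, 0, 0]],
    [255, [-3, 0, 1.1], [0, 0, 0]],
    [255, [-3.6, 0, 1.6], [0, 0, 0]]
  ]
}}

```text
time_s: 4.15
tool_pos: [0.5157, 0.106, 0.1339]
tool_rot: [0.702, 0.712, -0.0, 0.0]
wrist_force: [-0.5, 0.7, 0.8]
opening: 0.0001
grip_force: 0.4
```

>>> {"fn": "jog_arm", "kwargs": {
  "motion": [
    [255, [-0.6, 0, 0.7], [0, 0, 0]],
    [255, [-1.2, 0, 1.5], [0, 0, 0]],
    [255, [-1.7, 0, 2.2], [0, 0, 0]],
    [255, [-2.2, 0, 3], [0, 0, 0]],
    [255, [-2.6, 0, 3.8], [0, 0, 0]]
  ]
}}

```text
time_s: 4.65
tool_pos: [0.516, 0.0803, 0.0955]
tool_rot: [0.702, 0.712, -0.0, -0.0]
wrist_force: [0.9, 1.3, 1.0]
opening: 0.0
grip_force: 0.3
```

>>> {"fn": "jog_arm", "kwargs": {
  "motion": [
    [255, [-0.2, 0, 0.7], [0, 0, 0]],
    [255, [-0.4, 0, 1.3], [0, 0, 0]],
    [255, [-0.6, 0, 1.8], [0, 0, 0]],
    [255, [-0.7, 0, 2.2], [0, 0, 0]],
    [255, [-0.8, 0, 2.5], [0, 0, 0]]
  ]
}}

```text
time_s: 5.15
tool_pos: [0.5161, 0.0726, 0.071]
tool_rot: [0.702, 0.712, -0.0, -0.0]
wrist_force: [0.2, -0.1, 0.7]
opening: -0.0002
grip_force: 0.3
```

>>> {"fn": "jog_arm", "kwargs": {
  "motion": [
    [255, [0, 0, 0.15], [0, 0, 0]],
    [255, [0, 0, 0.3], [0, 0, 0]],
    [255, [0, 0, 0.4], [0, 0, 0]],
    [255, [0, 0, 0.5], [0, 0, 0]],
    [255, [0, 0, 0.5], [0, 0, 0]]
  ]
}}

```text
time_s: 5.65
tool_pos: [0.5164, 0.0726, 0.0679]
tool_rot: [0.702, 0.712, 0.0, 0.0]
wrist_force: [-6.4, -0.4, 14.0]
opening: -0.0001
grip_force: 6.8
```

>>> {"fn": "jog_arm", "kwargs": {
  "motion": [
    [255, [0, 0, -2], [0, 0, 0]],
    [255, [0, 0, -6], [0, 0, 0]],
    [255, [0, 0, -11], [0, 0, 0]],
    [255, [0, 0, -16], [0, 0, 0]],
    [255, [0, 0, -21], [0, 0, 0]]
  ]
}}

```text
time_s: 6.15
tool_pos: [0.5158, 0.0728, 0.2784]
tool_rot: [0.702, 0.712, 0.0, 0.0]
wrist_force: [0.7, -0.0, 0.9]
opening: -0.0002
grip_force: 0.0
```

>>> {"fn": "jog_arm", "kwargs": {
  "motion": [
    [255, [0, 0, -4.5], [0, 0, 0]],
    [255, [0, 0, -9], [0, 0, 0]],
    [255, [0, 0, -13], [0, 0, 0]],
    [255, [-4, 0, -13.5], [0, 0, 0]],
    [255, [-8.5, 0, -13.5], [0, 0, 0]]
  ]
}}

```text
time_s: 6.65
tool_pos: [0.518, -0.0124, 0.4136]
tool_rot: [0.701, 0.713, 0.001, 0.002]
wrist_force: [1.1, -1.0, -0.5]
opening: -0.0002
grip_force: 0.0
```

>>> {"fn": "jog_arm", "kwargs": {
  "motion": [
    [255, [-4, 0, 0], [0, 0, 0]],
    [255, [-8.5, 0, 0], [0, 0, 0]],
    [255, [-13, 0, 0], [0, 0, 0]],
    [255, [-17, 0, 0], [0, 0, 0]],
    [255, [-18.5, 0, 0], [0, 0, 0]]
  ]
}}

```text
time_s: 7.15
tool_pos: [0.5196, -0.2007, 0.4105]
tool_rot: [0.703, 0.711, -0.0, -0.0]
wrist_force: [0.1, 0.1, -0.2]
opening: -0.0001
grip_force: 0.0
```

```bash
python3 - <<'E'
from fit import *
d=optics.capture('scene'); im=d['color'][:,:,::-1]
cv2.imwrite('pics/s2.png',cv2.resize(im[0:250,110:400],None,fx=2.4,fy=2.4,interpolation=cv2.INTER_CUBIC))
p=np.load('p.npy')
for t in np.r_[1.8:-.01:-.1]:
    p[3]=t; q=L(p,0,.205,.008); print(round(t,2),((q[1]-.011)*100).round(2),(q[2]*100).round(2))
print(monitor.sense()['tool_pos'],monitor.sense()['wrist_force'])
E
```

```text
1.8 -12.9 27.83
1.7 -10.9 28.28
1.6 -8.86 28.52
1.5 -6.82 28.56
1.4 -4.77 28.39
1.3 -2.76 28.02
1.2 -0.79 27.45
1.1 1.12 26.68
1.0 2.93 25.73
0.9 4.65 24.61
0.8 6.24 23.31
0.7 7.69 21.87
0.6 9.0 20.29
0.5 10.14 18.58
0.4 11.1 16.77
0.3 11.88 14.87
0.2 12.46 12.91
0.1 12.85 10.89
-0.0 13.03 8.85
[ 0.51969958 -0.20114256  0.41024139] [ 0.08551223 -1.8341009  -0.86601301]
```

View pics/s2.png

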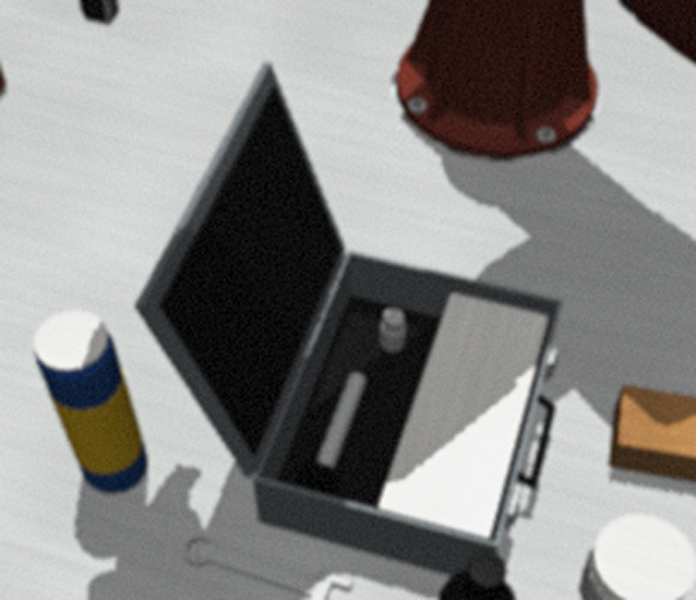

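The flap lies flat over the compartment (bright sheet centred at about (470,400)), and the sockets and surroundings haven't moved. Next I'll lower the fingers behind the lid.

>>> {"fn": "jog_arm", "kwargs": {
  "motion": [
    [255, [0, 0, 4], [0, 0, 0]],
    [255, [0, 0, 8], [0, 0, 0]],
    [255, [0, 0, 11.5], [0, 0, 0]],
    [255, [0, 0, 14], [0, 0, 0]],
    [255, [1, 0, 14], [0, 0, 0]]
  ]
}}

```text
time_s: 7.7
tool_pos: [0.5185, -0.1858, 0.2676]
tool_rot: [0.702, 0.712, -0.001, -0.003]
wrist_force: [0.1, 0.2, 0.0]
opening: 0.0005
grip_force: 0.0
```

>>> {"fn": "jog_arm", "kwargs": {
  "motion": [
    [255, [1, 0, 0], [0, 0, 0]],
    [255, [2, 0, 0], [0, 0, 0]],
    [255, [3, 0, 0], [0, 0, 0]],
    [255, [4, 0, 0], [0, 0, 0]],
    [255, [5, 0, 0], [0, 0, 0]]
  ]
}}

```text
time_s: 8.2
tool_pos: [0.5197, -0.1373, 0.2727]
tool_rot: [0.702, 0.712, -0.0, 0.002]
wrist_force: [-1.1, -5.5, 2.9]
opening: -0.0001
grip_force: 2.4
```

>>> {"fn": "jog_arm", "kwargs": {
  "motion": [
    [255, [1.3, 0, -0.2], [0, 0, 0]],
    [255, [2.6, 0, -0.4], [0, 0, 0]],
    [255, [3.9, 0, -0.6], [0, 0, 0]],
    [255, [5.2, 0, -0.7], [0, 0, 0]],
    [255, [6.5, 0, -0.8], [0, 0, 0]]
  ]
}}

```text
time_s: 8.7
tool_pos: [0.518, -0.0711, 0.279]
tool_rot: [0.702, 0.712, -0.0, -0.0]
wrist_force: [0.8, -2.6, -1.4]
opening: 0.0002
grip_force: 1.6
```

>>> {"fn": "jog_arm", "kwargs": {
  "motion": [
    [255, [1.3, 0, 0.1], [0, 0, 0]],
    [255, [2.6, 0, 0.2], [0, 0, 0]],
    [255, [3.9, 0, 0.4], [0, 0, 0]],
    [255, [5.2, 0, 0.7], [0, 0, 0]],
    [255, [6.5, 0, 1.1], [0, 0, 0]]
  ]
}}

```text
time_s: 9.2
tool_pos: [0.5171, -0.0062, 0.2678]
tool_rot: [0.702, 0.712, -0.0, -0.0]
wrist_force: [-0.4, -4.2, -0.6]
opening: -0.0
grip_force: 1.3
```

>>> {"fn": "jog_arm", "kwargs": {
  "motion": [
    [255, [1.2, 0, 0.5], [0, 0, 0]],
    [255, [2.3, 0, 1.1], [0, 0, 0]],
    [255, [3.4, 0, 1.7], [0, 0, 0]],
    [255, [4.4, 0, 2.4], [0, 0, 0]],
    [255, [5.2, 0, 2.9], [0, 0, 0]]
  ]
}}

```text
time_s: 9.7
tool_pos: [0.5166, 0.0456, 0.2386]
tool_rot: [0.702, 0.712, 0.0, 0.0]
wrist_force: [0.2, -3.2, 0.1]
opening: -0.0002
grip_force: 1.1
```

>>> {"fn": "jog_arm", "kwargs": {
  "motion": [
    [255, [0.8, 0, 0.6], [0, 0, 0]],
    [255, [1.6, 0, 1.3], [0, 0, 0]],
    [255, [2.4, 0, 2.1], [0, 0, 0]],
    [255, [3.2, 0, 3], [0, 0, 0]],
    [255, [3.9, 0, 3.9], [0, 0, 0]]
  ]
}}

```text
time_s: 10.2
tool_pos: [0.516, 0.0845, 0.1995]
tool_rot: [0.702, 0.712, 0.0, -0.0]
wrist_force: [0.5, 0.4, 3.0]
opening: -0.0003
grip_force: 1.0
```

>>> {"fn": "jog_arm", "kwargs": {
  "motion": [
    [255, [0.6, 0, 1], [0, 0, 0]],
    [255, [1.1, 0, 1.9], [0, 0, 0]],
    [255, [1.6, 0, 2.8], [0, 0, 0]],
    [255, [2.1, 0, 3.7], [0, 0, 0]],
    [255, [2.5, 0, 4.6], [0, 0, 0]]
  ]
}}

```text
time_s: 10.7
tool_pos: [0.5156, 0.1088, 0.1534]
tool_rot: [0.702, 0.712, -0.0, 0.0]
wrist_force: [-0.2, -1.1, 0.3]
opening: 0.0003
grip_force: 0.9
```

>>> {"fn": "jog_arm", "kwargs": {
  "motion": [
    [255, [0.3, 0, 0.8], [0, 0, 0]],
    [255, [0.5, 0, 1.5], [0, 0, 0]],
    [255, [0.7, 0, 2.2], [0, 0, 0]],
    [255, [0.9, 0, 2.9], [0, 0, 0]],
    [255, [1, 0, 3.5], [0, 0, 0]]
  ]
}}

```text
time_s: 11.2
tool_pos: [0.5155, 0.1189, 0.1187]
tool_rot: [0.702, 0.712, 0.0, -0.0]
wrist_force: [-0.6, 1.0, 2.4]
opening: 0.0002
grip_force: 0.9
```

>>> {"fn": "jog_arm", "kwargs": {
  "motion": [
    [255, [0.1, 0, 0.5], [0, 0, 0]],
    [255, [0.2, 0, 1], [0, 0, 0]],
    [255, [0.2, 0, 1.5], [0, 0, 0]],
    [255, [0.3, 0, 1.9], [0, 0, 0]],
    [255, [0.3, 0, 2.3], [0, 0, 0]]
  ]
}}

```text
time_s: 11.7
tool_pos: [0.5156, 0.1217, 0.096]
tool_rot: [0.702, 0.712, 0.0, 0.0]
wrist_force: [0.1, 1.8, 1.3]
opening: 0.0
grip_force: 0.9
```

Slow down for the last 7.5 mm, then press.

>>> {"fn": "jog_arm", "kwargs": {
  "motion": [
    [255, [0, 0, 0.2], [0, 0, 0]],
    [255, [0, 0, 0.35], [0, 0, 0]],
    [255, [0, 0, 0.5], [0, 0, 0]],
    [255, [0, 0, 0.6], [0, 0, 0]],
    [255, [0, 0, 0.7], [0, 0, 0]]
  ]
}}

```text
time_s: 12.2
tool_pos: [0.5156, 0.1216, 0.0893]
tool_rot: [0.702, 0.712, 0.0, 0.0]
wrist_force: [-0.6, 1.4, 2.3]
opening: 0.0002
grip_force: 0.8
```

>>> {"fn": "jog_arm", "kwargs": {
  "motion": [
    [255, [0, 0, 0.1], [0, 0, 0]],
    [255, [0, 0, 0.2], [0, 0, 0]],
    [255, [0, 0, 0.3], [0, 0, 0]],
    [255, [0, 0, 0.4], [0, 0, 0]],
    [255, [0, 0, 0.4], [0, 0, 0]]
  ]
}}

```text
time_s: 12.7
tool_pos: [0.5158, 0.1216, 0.0883]
tool_rot: [0.702, 0.712, 0.0, 0.001]
wrist_force: [-12.2, 0.5, 27.2]
opening: -0.0
grip_force: 13.5
```

>>> {"fn": "jog_arm", "kwargs": {
  "motion": [
    [255, [0, 0, -1], [0, 0, 0]],
    [255, [0, 0, -4], [0, 0, 0]],
    [255, [0, 0, -8], [0, 0, 0]],
    [255, [0, 0, -12.5], [0, 0, 0]],
    [255, [0, 0, -17], [0, 0, 0]]
  ]
}}

```text
time_s: 13.2
tool_pos: [0.515, 0.1214, 0.2567]
tool_rot: [0.702, 0.712, -0.0, 0.0]
wrist_force: [1.5, 1.0, 0.4]
opening: 0.0002
grip_force: 0.0
```

>>> {"fn": "jog_arm", "kwargs": {
  "motion": [
    [255, [0, 0, -4], [0, 0, 0]],
    [255, [0, 0, -8], [0, 0, 0]],
    [255, [0, 0, -12], [0, 0, 0]],
    [255, [0, 0, -13], [0, 0, 0]],
    [255, [0, 0, -13], [0, 0, 0]]
  ]
}}

```text
time_s: 13.7
tool_pos: [0.5162, 0.1215, 0.3866]
tool_rot: [0.702, 0.712, 0.001, 0.001]
wrist_force: [0.7, 0.3, -0.5]
opening: -0.0003
grip_force: 0.0
```

```bash
python3 - <<'E'
from fit import *
snap('scene','fin'); print(monitor.sense()['tool_pos'])
E
```

```text
scene ['fx', 'fy', 'cx', 'cy', 'camera_from_world'] 443.82653328317457 443.82653328317457 258.3881561039009 192.9115827651248
[0.51581273 0.12148883 0.38482247]
```

View pics/fin.png

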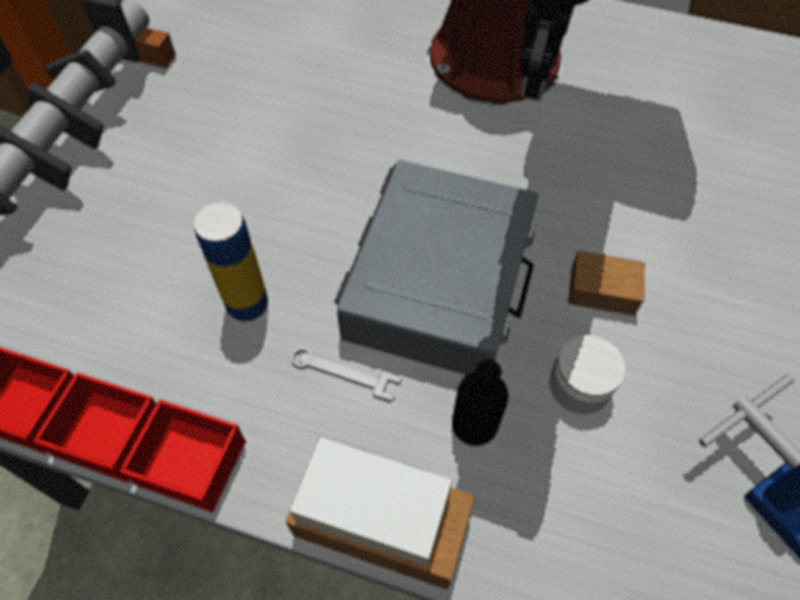

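The lid is flat on the rim (centred at about (440,265)), and everything around the case is where it started.

```bash
python3 -c "
from station import workorder; print(workorder.job_done())"
```

```text
the job is handed in; nothing more can be done
None
```

The case is closed and the job is handed in: the flap was folded flat first, then the lid was lowered slowly and pressed shut at about 27 N, and the final picture shows the things around the case where they started.

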